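# Close up the nesting canisters of the counter display

## Task

Close up the counter display: stand each small tin that is out on the counter upright inside the canister of its own colour, then close all three canisters, also any whose tin is missing, each with the lid of its own colour. A lid goes on with its handle bar in line with the canister's black dots, drops fully onto the shoulder, and is then twisted clockwise until it stops with the bar in line with the white dots. Let go of everything and leave the other things on the counter where they are.

Things in the scene. Friction and masses are not known exactly. Their poses are not given: they have to be found in the camera images.
- plinth: flat light-wood display board, 340 x 110 x 12 mm, fixed to the counter; origin at the centre of its underside, its long side along its x. The three canisters stand on it in a row, 105 mm apart. To its right stands a till: a cash drawer 110 mm high, from about x = 0.55 m on and y below 0.05 m, with an upright tablet screen on it that reaches above 300 mm: carry things round in front of it.
- shell_red: red lower half of a canister, fixed upright on the plinth. Origin at the centre of its underside, z up. Foot 98 mm across, 6 mm thick, with white dots at +x and -x (locked) and black dots 55 and 235 degrees anticlockwise of +x seen from above (entry). Body 83 mm across up to a flat shoulder at z = 30 mm. Mouth 50 mm across, rim at z = 42 mm, inner floor at z = 6 mm.
- seat_red (a point): centre of the red canister's shoulder, where the lid's origin comes when seated (a lid still lying on the flange is 12 mm higher). Axes as the canister's. Round the neck a bayonet flange 67 mm across, 7 to 12 mm above here, has two 44 degree gaps at the black dots; a stop under it ends clockwise turning of the lid with its bar at the white dots. No spring, turns easily.
- lid_red: loose red lid, a hollow shell open below, 83 mm across, inside 78 mm wide and 44 mm deep, 80 g, flat top at z = 49 mm. Origin at the centre of its bottom rim, z up. Inside the rim two lugs, 9 mm wide, 5 mm high, reach in to 32.5 mm from the axis at +x and -x, below the ends of the handle bar (white stripes); half-turn symmetric. Enters the gaps within about 12 degrees and 3.5 mm.
- bar_red (a point): centre of the red lid's wooden handle bar, 62 mm above the lid's origin; axes as the lid's. The bar is 50 mm long (x), 16 mm thick (y), 27 mm high (z).
- tin_red: small closed red tin with a metal band, 36 mm across and 44 mm high, with a round metal knob on top, 18 mm across, from z = 44 to 62 mm. Origin at the centre of its underside, z up, 100 g, most of it in the base. Stands loose on the counter; may be absent (then None).
- shell_blue: blue lower half of a canister, fixed upright on the plinth. Origin at the centre of its underside, z up. Foot 98 mm across, 6 mm thick, with white dots at +x and -x (locked) and black dots 55 and 235 degrees anticlockwise of +x seen from above (entry). Body 83 mm across up to a flat shoulder at z = 30 mm. Mouth 50 mm across, rim at z = 42 mm, inner floor at z = 6 mm.
- seat_blue (a point): centre of the blue canister's shoulder, where the lid's origin comes when seated (a lid still lying on the flange is 12 mm higher). Axes as the canister's. Round the neck a bayonet flange 67 mm across, 7 to 12 mm above here, has two 44 degree gaps at the black dots; a stop under it ends clockwise turning of the lid with its bar at the white dots. No spring, turns easily.
- lid_blue: loose blue lid, a hollow shell open below, 83 mm across, inside 78 mm wide and 44 mm deep, 80 g, flat top at z = 49 mm. Origin at the centre of its bottom rim, z up. Inside the rim two lugs, 9 mm wide, 5 mm high, reach in to 32.5 mm from the axis at +x and -x, below the ends of the handle bar (white stripes); half-turn symmetric. Enters the gaps within about 12 degrees and 3.5 mm.
- bar_blue (a point): centre of the blue lid's wooden handle bar, 62 mm above the lid's origin; axes as the lid's. The bar is 50 mm long (x), 16 mm thick (y), 27 mm high (z).
- tin_blue: small closed blue tin with a metal band, 36 mm across and 44 mm high, with a round metal knob on top, 18 mm across, from z = 44 to 62 mm. Origin at the centre of its underside, z up, 100 g, most of it in the base. Stands loose on the counter; may be absent (then None).
- shell_yellow: yellow lower half of a canister, fixed upright on the plinth. Origin at the centre of its underside, z up. Foot 98 mm across, 6 mm thick, with white dots at +x and -x (locked) and black dots 55 and 235 degrees anticlockwise of +x seen from above (entry). Body 83 mm across up to a flat shoulder at z = 30 mm. Mouth 50 mm across, rim at z = 42 mm, inner floor at z = 6 mm.
- seat_yellow (a point): centre of the yellow canister's shoulder, where the lid's origin comes when seated (a lid still lying on the flange is 12 mm higher). Axes as the canister's. Round the neck a bayonet flange 67 mm across, 7 to 12 mm above here, has two 44 degree gaps at the black dots; a stop under it ends clockwise turning of the lid with its bar at the white dots. No spring, turns easily.
- lid_yellow: loose yellow lid, a hollow shell open below, 83 mm across, inside 78 mm wide and 44 mm deep, 80 g, flat top at z = 49 mm. Origin at the centre of its bottom rim, z up. Inside the rim two lugs, 9 mm wide, 5 mm high, reach in to 32.5 mm from the axis at +x and -x, below the ends of the handle bar (white stripes); half-turn symmetric. Enters the gaps within about 12 degrees and 3.5 mm.
- bar_yellow (a point): centre of the yellow lid's wooden handle bar, 62 mm above the lid's origin; axes as the lid's. The bar is 50 mm long (x), 16 mm thick (y), 27 mm high (z).
- tin_yellow: small closed yellow tin with a metal band, 36 mm across and 44 mm high, with a round metal knob on top, 18 mm across, from z = 44 to 62 mm. Origin at the centre of its underside, z up, 100 g, most of it in the base. Stands loose on the counter; may be absent (then None).
- cream_pot: white round pot of cream, 54 mm across, 43 mm high, behind the work at the left; leave alone; origin at the centre of its underside
- coin_roll: blue paper coin roll, 24 x 68 x 24 mm, lying at the left; leave alone; origin at the centre of its underside
There are look-alikes about, which are no part of the job. There is more than one size of the tin_blue; the job needs the smaller.

How it is judged:
At the end, for the whole second after the job is handed in: Each present tin upright on the floor of its colour's canister (12 mm, 0.2 rad); each canister wears its colour's lid, released and at rest: origin 26 to 34.5 mm over the lower half's, level within 0.08 rad, centred within 6 mm, bar within 0.22 rad of the white dots (z of tin_red in the frame of shell_red between 0.002 and 0.01 m and horizontal distance between tin_red and shell_red below 0.012 m and angle between each of tin_red, tin_blue, tin_yellow's own z axis and vertical below 0.2 rad and z of lid_red in the frame of shell_red between 0.026 and 0.0345 m and horizontal distance between lid_red and shell_red below 0.006 m and angle between the x axis of lid_red and the x axis of shell_red, either way round below 0.22 rad and angle between each of lid_red, lid_blue, lid_yellow's own z axis and vertical below 0.08 rad and linear speed of each of lid_red, lid_blue, lid_yellow below 0.02 m/s and z of tin_blue in the frame of shell_blue between 0.002 and 0.01 m and horizontal distance between tin_blue and shell_blue below 0.012 m and z of lid_blue in the frame of shell_blue between 0.026 and 0.0345 m and horizontal distance between lid_blue and shell_blue below 0.006 m and angle between the x axis of lid_blue and the x axis of shell_blue, either way round below 0.22 rad and z of tin_yellow in the frame of shell_yellow between 0.002 and 0.01 m and horizontal distance between tin_yellow and shell_yellow below 0.012 m and z of lid_yellow in the frame of shell_yellow between 0.026 and 0.0345 m and horizontal distance between lid_yellow and shell_yellow below 0.006 m and angle between the x axis of lid_yellow and the x axis of shell_yellow, either way round below 0.22 rad); the robot touches nothing.
It fails at once if the cream pot is moved by more than 4 cm (distance of cream_pot from where it was at the start of the episode above 0.04 m).
It fails at once if the coin roll is moved by more than 4 cm (distance of coin_roll from where it was at the start of the episode above 0.04 m).
Of tin_red, tin_blue, tin_yellow only 2 to 3 are there at a start; the rules pass over those that are not, and their reading is None.
At some moment in a run one of lid_red, lid_blue, lid_yellow may be knocked a few centimetres aside while the robot is not near it.
It also fails if it takes over 210 s, if anything falls off the work surface, if the arm or the gripper's body presses on something with over 40 N, if the wrist force passes 120 N, or if a joint passes its speed limit or range.

## Robot

A 6-joint arm with a two-finger parallel gripper is mounted at the origin on a cart in front of the work surface, level with it; the furniture and walls round the work are solid. World frame = base frame: x ahead of the robot, y to its left, z up, the work surface at z = 0. Lengths are in m, angles in rad, forces in N, time in s.
With the tool pointing down it reaches from about 0.25 to 0.8 m from the base axis. Payload 8.5 kg.
Tool frame: the origin (TCP) lies at the very end of the fingers, on their centre line; the grasp point (between the pads) lies 19 mm behind it; z points along the fingers, y is the line along which they close (so a half turn about z gives the same grasp; the last joint's range is limited). The gripper opens to 85 mm and grips with 20 to 120 N. Pads are 22 mm wide; open, the fingers measure 114 mm over their backs; the gripper's body (76 mm by 85 mm) begins 54 mm behind the grasp point. The pads swing forward as they close: fully open they stand 13 mm farther back than shut.
Start: joints at [1.324, 0.238, -0.013, 1.319, 0, 1.571], TCP at [0.128, 0.509, 0.231] pointing down, gripper open.
Joint ranges: [-2.66, 2.66], [-1.03, 1.9], [-1.14, 1.46], [-1.82, 2.27], [-1.45, 1.34], [-3.14, 3.14]. Speed limits (rad/s): [2.22, 2.22, 2.79, 3.14, 3.14, 3.14].

## Interface

Orientations are given as a rotation vector (axis times angle).
In Python, from cell import state, get_image, calibration, close_job gives the robot as it stands. The module is installed in compiled form; this text tells all that it offers.
- The arm moves only by the tool arm_command, never from a script. Its arguments are lists of equal length, an entry for each row: "dp": the shift along the tool's x, y, z in mm, a list of three; "delta_rot": the turn, a rotation vector about the tool's x, y, z in rad, a list of three. A call has exactly 10 rows; each row is the pose to reach, as a shift and turn from the pose commanded when the call began, along the tool's axes at that moment; what a row does not reach only later rows make up. A row lasts 1/10 s, in which the tool goes at most 50 mm and 8.59 degrees, less where a joint would pass 70% of its speed; a pose out of reach is approached as far as the arm can. A call with a gripper value outside its range is refused whole. "gripper" is the opening, from 0 (shut) to 1 (fully open), set as the call begins (left out, the last holds). The fingers move at their own pace and stop on an object; "force" is the grip in N (left out, the last holds). Time passes only in rows, so rows that repeat a pose let the fingers close, or fill a call up. It gives the time, the measured TCP pose, the force, the opening and the grip force at its end, in the units of the state.
- state(): the state, without advancing time (a new reading comes with each control period).
- get_image(name): name is "scene" or "side" or "wrist"; returns (picture, depth): 384x512x3 uint8, red, green, blue; 384x512 float32, m along the optical axis (not along the pixel's ray), 0 where there is no reading.
- calibration(name): a dict with "fov_y" (degrees; the focal length in pixels is half the picture's height over the tangent of half this angle, whatever the lens; pixels are square), "cx", "cy" (the principal point, pixels), "k1" (the pictures are not rectified: a ray, as slopes to the right and down, at radius r is drawn at 1 + k1 r^2 times it, then the intrinsics apply), "eye" and "orientation" of the camera in the world. Camera axes: x right, y down, z forward; pixel columns grow to the right and rows downward; lengths in m; the calibration is good to about 2 mm. A picture is of the moment at which its call begins: read the wrist's pose just before it. calibration takes no time and is no camera call; for the wrist camera it gives the pose at the moment of the call.
- close_job(): hands the job in; it is judged then, once.
The state is a dict: "time": time; "q": joint angles; "joint_velocities": joint speeds; "tau": joint torques, N m; "tool_pos": TCP position; "eef_rot": TCP orientation; "wrist_force": force on the tool from outside, world axes, zero at the start; "wrist_torque": the same for the moment, N m; "gripper_width": opening from 0.0 (shut) to 1.0 (fully open); "finger_force": force on a finger pad.
Only numpy, scipy, OpenCV 4.12 (cv2) and the standard library are available. Lean on these libraries where they do the work, as an engineer would, in place of code of your own. Each camera call takes 0.05 s, during which the arm holds its last target. There are 200 camera calls.

## Working session

There is one attempt and no reset: what is moved stays moved. The work goes in short steps, Python scripts to look and compute and a tool call to move; the robot and the scene stay as the last step left them, time stands still between calls to the robot, and variables do not carry over. Pictures are saved under pics/ and viewed, at most 14 in all, crops included, and the job is handed in when it is done.

Besides the shell and the picture viewer there is one more tool, called after ">>>" as name(argument=value, ...), one argument or row to a line, values as JSON. arm_command: Moves the arm, as the interface text tells. Its arguments: {"type":"object","properties":{"dp":{"type":"array","items":{"type":"array","items":{"type":"number"}}},"delta_rot":{"type":"array","items":{"type":"array","items":{"type":"number"}}},"gripper":{"type":"number"},"force":{"type":"number"}},"required":["dp","delta_rot"]}

```bash
mkdir -p pics; cat > h.py <<'E'
import numpy as np, cv2
from cell import state, get_image, calibration, close_job
from scipy.spatial.transform import Rotation as R
def cal(n):
    c=calibration(n); o=np.array(c["orientation"],float)
    c["R"]=R.from_rotvec(o).as_matrix() if o.size==3 else (o if o.shape==(3,3) else None)
    c["f"]=192/np.tan(np.radians(c["fov_y"])/2); return c
def rays(c,uv):
    uv=np.asarray(uv,float).reshape(-1,1,2)
    K=np.array([[c["f"],0,c["cx"]],[0,c["f"],c["cy"]],[0,0,1]])
    p=cv2.undistortPoints(uv,K,np.array([c["k1"],0,0,0,0.]))[:,0]
    return p
def onplane(c,uv,z):
    p=rays(c,uv); d=np.c_[p,np.ones(len(p))]@c["R"].T; e=np.array(c["eye"])
    return e+d*((z-e[2])/d[:,2])[:,None]
def cloud(c,depth):
    v,u=np.mgrid[0:384,0:512]; p=rays(c,np.c_[u.ravel(),v.ravel()])
    X=np.c_[p,np.ones(len(p))]*depth.ravel()[:,None]
    return (X@c["R"].T+np.array(c["eye"])).reshape(384,512,3)
E
python3 - <<'E'
from h import *
print(state())
for n in ("scene","side","wrist"):
    c=calibration(n); print(n,c)
    im,d=get_image(n); cv2.imwrite(f"pics/{n}0.png",im[:,:,::-1]); np.save(f"{n}0.npy",d); print(d.min(),d.max())
E
```

```text
{'time': 0.0, 'q': array([ 1.32398909e+00,  2.38810885e-01, -1.42488320e-02,  1.31921549e+00,
        1.57244526e-05,  1.57082603e+00]), 'joint_velocities': array([-0.00041907, -0.00077708,  0.00040122,  0.00107216, -0.00123691,
       -0.0024112 ]), 'tau': array([-1.03090370e-03, -5.38777614e+01,  3.46443164e+01,  1.83174165e-02,
       -3.24956284e-05, -6.54396644e-06]), 'tool_pos': array([0.12815529, 0.50868604, 0.23066395]), 'eef_rot': array([-3.86722569e-01, -3.11749950e+00,  2.30217152e-03]), 'wrist_force': array([ 0.45471647,  0.5894438 , -0.25031484]), 'wrist_torque': array([ 0.00827228,  0.02393859, -0.05580246]), 'finger_force': 0.0, 'gripper_width': 0.9996389342214462}
scene {'fov_y': 43.37767854627646, 'cx': 258.7751389138446, 'cy': 192.8039167275713, 'k1': -0.14648533153002521, 'eye': array([-0.35203224, -0.66464274,  1.02786869]), 'orientation': array([-2.08357003,  0.9881512 , -0.49099124])}
0.0 3.9999802
side {'fov_y': 43.94454722095266, 'cx': 252.18093431429023, 'cy': 194.57978542995562, 'k1': -0.16040816847317807, 'eye': array([0.627658  , 1.07337997, 0.79056032]), 'orientation': array([-0.10336062, -2.76680469,  1.44339416])}
0.0 2.980835
wrist {'fov_y': 61.842316840667785, 'cx': 252.2518013002137, 'cy': 189.30489064053762, 'k1': 0.01705737113393255, 'eye': array([0.0622068 , 0.52611906, 0.3743563 ]), 'orientation': array([2.29952057, 1.7909544 , 0.24574692])}
0.0 1.4162363
```

View pics/scene0.png

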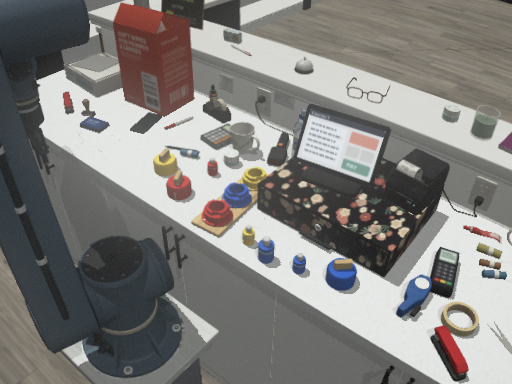

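View pics/side0.png

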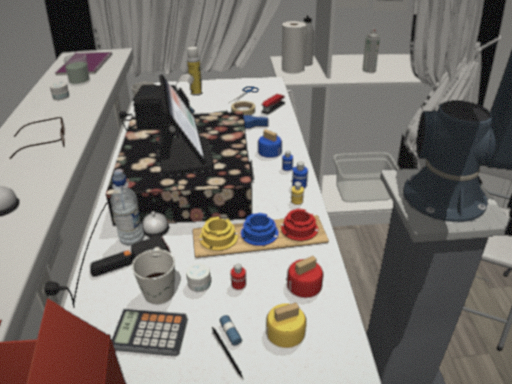

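The scene view shows the red, blue and yellow canisters at (217,212), (237,195) and (255,179). The lids are yellow (165,162), red (178,186) and blue (341,273). The tins are red (213,168), yellow (249,236), a large blue one (266,250) and a small blue one (299,264). The side view agrees.

```bash
cat >> h.py <<'E'
HUE={"red":[(0,8),(172,180)],"blue":[(105,125)],"yellow":[(20,32)]}
def masks(im,smin=130,vmin=50):
    h=cv2.cvtColor(im,cv2.COLOR_RGB2HSV); o={}
    for k,rs in HUE.items():
        m=np.zeros(im.shape[:2],bool)
        for a,b in rs: m|=(h[...,0]>=a)&(h[...,0]<=b)
        o[k]=(m&(h[...,1]>smin)&(h[...,2]>vmin)).astype(np.uint8)
    return o
E
python3 - <<'E'
from h import *
for n in ("scene","side"):
    im=cv2.imread(f"pics/{n}0.png")[:,:,::-1]; d=np.load(f"{n}0.npy"); P=cloud(cal(n),d)
    for k,m in masks(im).items():
        N,L,S,C=cv2.connectedComponentsWithStats(m)
        for i in range(1,N):
            if S[i,4]<30: continue
            q=P[(L==i)&(d>0)]
            q=q[(q[:,2]>0.005)&(q[:,2]<0.12)&(q[:,0]>.1)&(q[:,0]<.9)]
            if len(q)<20: continue
            lo,hi=np.percentile(q,3,0),np.percentile(q,97,0)
            print(n,k,S[i],"xy",((lo+hi)/2)[:2].round(3),"size",(hi-lo)[:2].round(3),"z",lo[2].round(3),hi[2].round(3))
E
```

```text
scene red [168 177  11  11  50] xy [0.449 0.315] size [0.033 0.052] z 0.046 0.055
scene red [181 176   8  12  46] xy [0.475 0.294] size [0.042 0.032] z 0.047 0.054
scene red [202 200  19  19  97] xy [0.431 0.127] size [0.039 0.062] z 0.019 0.058
scene red [218 201  12  12  46] xy [0.46  0.109] size [0.047 0.036] z 0.042 0.058
scene red [435 325  33  49 661] xy [ 0.435 -0.65 ] size [0.082 0.097] z 0.029 0.049
scene blue [225 184  14  16  46] xy [0.535 0.136] size [0.033 0.054] z 0.039 0.058
scene blue [238 185  11  10  33] xy [0.562 0.111] size [0.046 0.023] z 0.04 0.059
scene blue [259 241  15   9  53] xy [ 0.416 -0.096] size [0.036 0.037] z 0.055 0.062
scene blue [294 257  12   7  40] xy [ 0.439 -0.196] size [0.027 0.03 ] z 0.04 0.048
scene blue [327 260  29  30 544] xy [ 0.472 -0.309] size [0.051 0.07 ] z 0.007 0.051
scene blue [397 275  35  41 498] xy [ 0.54  -0.503] size [0.134 0.047] z 0.013 0.038
side red [263  95  20  12 114] xy [ 0.444 -0.631] size [0.069 0.08 ] z 0.031 0.047
side red [281 209  37  32 862] xy [0.454 0.135] size [0.077 0.07 ] z 0.016 0.055
side red [288 261  3
[... 454 characters left out ...]
.017] z 0.038 0.046
side blue [283 164  24  13 128] xy [ 0.429 -0.126] size [0.05  0.114] z 0.008 0.059
side blue [293 179  13   8  42] xy [ 0.422 -0.077] size [0.034 0.017] z 0.013 0.036
side blue [242 214  36  31 853] xy [0.559 0.144] size [0.074 0.07 ] z 0.016 0.055
side yellow [189  63  12  30 234] xy [ 0.748 -0.809] size [0.035 0.027] z 0.018 0.118
side yellow [292 187  11   8  55] xy [ 0.439 -0.008] size [0.026 0.025] z 0.037 0.045
side yellow [292 197  10   7  58] xy [ 0.441 -0.   ] size [0.024 0.014] z 0.007 0.028
side yellow [200 216  38  34 938] xy [0.661 0.152] size [0.077 0.073] z 0.015 0.055
side yellow [ 267  304   38   43 1017] xy [0.529 0.459] size [0.066 0.053] z 0.009 0.052
```

>>> arm_command(
  dp=[
    [-40,-18,-8],
    [-80,-36,-16],
    [-120,-54,-24],
    [-160,-72,-32],
    [-210,-95,-40],
    [-250,-115,-50],
    [-290,-135,-60],
    [-335,-155,-65],
    [-375,-172,-70],
    [-375,-172,-70],
  ],
  delta_rot=[
    [0,0,-0.03],
    [0,0,-0.06],
    [0,0,-0.09],
    [0,0,-0.12],
    [0,0,-0.15],
    [0,0,-0.18],
    [0,0,-0.21],
    [0,0,-0.247],
    [0,0,-0.247],
    [0,0,-0.247],
  ],
  gripper=1,
  force=30,
)

```text
time: 1.15
tool_pos: [0.4534, 0.2478, 0.3012]
eef_rot: [0.007, 3.141, -0.001]
wrist_force: [-0.1, 0.4, -0.3]
gripper_width: 0.998
finger_force: 0.0
```

```bash
python3 - <<'E'
from h import *
s=state(); c=cal("wrist"); im,d=get_image("wrist"); cv2.imwrite("pics/w1.png",im[:,:,::-1]); np.save("w1.npy",d)
import pickle; pickle.dump(c,open("w1.pkl","wb"))
print(s["time"],s["q"].round(3),s["tool_pos"].round(4),R.from_rotvec(s["eef_rot"]).as_matrix().round(3)); print(c["eye"],c["R"].round(3))
E
```

```text
1.15 [ 5.010e-01  2.100e-01  1.270e-01  1.487e+00 -1.000e-03  5.050e-01] [0.4534 0.2478 0.3012] [[-1.     0.005  0.001]
 [ 0.005  1.    -0.001]
 [-0.001 -0.001 -1.   ]]
[0.38515623 0.24858943 0.44472774] [[ 0.005  0.962  0.272]
 [ 1.    -0.005 -0.002]
 [-0.     0.272 -0.962]]
```

View pics/w1.png

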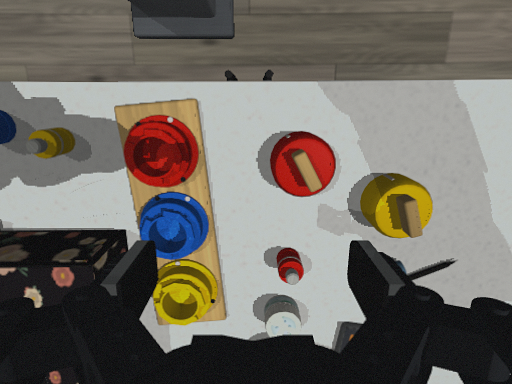

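The wrist view shows the canisters at about (163,150), (174,226) and (185,290) with dots on their feet. The red lid is at (303,165), the yellow lid at (397,205), the red tin at (290,265) and the yellow tin at (52,142). I'll enlarge the canisters.

```bash
python3 - <<'E'
import cv2
im=cv2.imread("pics/w1.png")[95:330,105:235]
im=cv2.rotate(im,cv2.ROTATE_90_COUNTERCLOCKWISE)
cv2.imwrite("pics/w1c.png",cv2.resize(im,None,fx=3.4,fy=3.4,interpolation=cv2.INTER_CUBIC))
E
```

```text
(no output)
```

View pics/w1c.png

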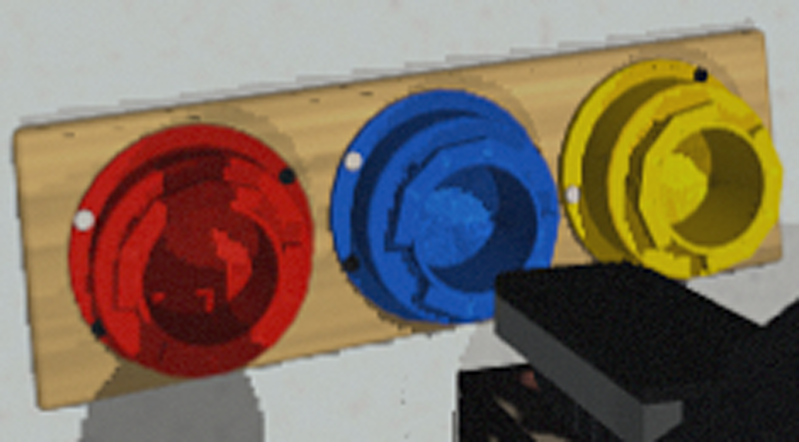

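```bash
cat > m.py <<'E'
from h import *
import pickle
from scipy.optimize import least_squares
c=pickle.load(open("w1.pkl","rb")); d=np.load("w1.npy"); im=cv2.imread("pics/w1.png")[:,:,::-1]
P=cloud(c,d)
D={"red":[(85,219,180),(289,176,55),(97,329,235)],"blue":[(353,160,180),(350,264,235)],"yellow":[(700,75,55),(572,194,180)]}
for k,v in D.items():
    v=np.array(v,float); uv=np.c_[105+129-v[:,1]/3.4,95+v[:,0]/3.4]; w=onplane(c,uv,.018)[:,:2]; a=np.radians(v[:,2])
    f=lambda p:(p[:2]+p[3]*np.c_[np.cos(a+p[2]),np.sin(a+p[2])]-w).ravel()
    fr=(lambda p:f(np.r_[p,.0452]))
    r=least_squares(f,[*w.mean(0),0,.045]) if k=="red" else least_squares(fr,[*w.mean(0),0])
    print(k,"dots centre",r.x.round(4),"th",np.degrees(r.x[2]).round(1),abs(r.fun).max().round(4))
    q=P[(abs(P[...,2]-.054)<.004)&(np.hypot(P[...,0]-r.x[0],P[...,1]-r.x[1])<.045)]
    (cx,cy),rad=cv2.minEnclosingCircle((q[:,:2]*1e4).astype(np.float32)); print("  rim",cx/1e4,cy/1e4,rad/1e4,len(q),np.median(q[:,2]))
    ce=P[(abs(P[...,2]-.054)<.02)]
for k,x,y in (("lid_red",.46,.31),("lid_yel",.53,.45)):
    q=P[(P[...,2]>.068)&(P[...,2]<.085)&(np.hypot(P[...,0]-x,P[...,1]-y)<.06)]
    (a,b),wh,ang=cv2.minAreaRect((q[:,:2]*1e4).astype(np.float32)); print(k,a,b,wh,ang,len(q),np.median(q[:,2]))
    q=P[(abs(P[...,2]-.049)<.004)&(np.hypot(P[...,0]-x,P[...,1]-y)<.06)]
    (cx,cy),rad=cv2.minEnclosingCircle((q[:,:2]*1e4).astype(np.float32)); print("  top",cx/1e4,cy/1e4,rad/1e4)
for k,x,y in (("tin_red",.618,.305),("tin_yel",.44,-.007)):
    q=P[(P[...,2]>.050)&(P[...,2]<.08)&(np.hypot(P[...,0]-x,P[...,1]-y)<.04)]
    print(k,((q.max(0)+q.min(0))/2).round(4),q.mean(0).round(4),(q.max(0)-q.min(0)).round(3),len(q))
E
python3 m.py
```

```text
red dots centre [ 0.4541  0.125  -0.3484  0.0462] th -20.0 0.0007
  rim 0.453203515625 0.1262362548828125 0.035304931640625 1077 0.054896186121020984
blue dots centre [ 0.5583  0.134  -0.5159] th -29.6 0.0004
  rim 0.557749560546875 0.13540645751953126 0.03532896423339844 803 0.054743096858253515
yellow dots centre [0.6633 0.144  0.1737] th 10.0 0.0003
  rim 0.66245888671875 0.14456358642578124 0.03554623107910156 815 0.05450796632979604
lid_red 4689.2021484375 3133.35107421875 (494.5053405761719, 158.7515411376953) 28.14961051940918 569 0.07633349390893007
  top 0.468902880859375 0.31355380859375 0.03882926940917969
lid_yel 5277.3125 4442.3759765625 (498.3743591308594, 173.64324951171875) 16.65435791015625 598 0.07601121146145465
  top 0.527984033203125 0.443857666015625 0.03926476135253906
tin_red [0.6188 0.3006 0.0573] [0.6166 0.3005 0.0605] [0.017 0.017 0.014] 168
tin_yel [ 0.439  -0.0118  0.0572] [ 0.4385 -0.0097  0.06  ] [0.019 0.017 0.014] 270
```

>>> arm_command(
  dp=[
    [-25,8,30],
    [-50,16,60],
    [-80,25,90],
    [-110,35,120],
    [-140,45,150],
    [-165,53,175],
    [-165,53,181],
    [-165,53,181],
    [-165,53,181],
    [-165,53,181],
  ],
  delta_rot=[
    [0,0,0],
    [0,0,0],
    [0,0,0],
    [0,0,0],
    [0,0,0],
    [0,0,0],
    [0,0,0],
    [0,0,0],
    [0,0,0],
    [0,0,0],
  ],
  gripper=0.6,
)

```text
time: 2.2
tool_pos: [0.6145, 0.3041, 0.1222]
eef_rot: [-0.001, 3.14, 0.001]
wrist_force: [0.7, 0.2, 0.7]
gripper_width: 0.601
finger_force: 0.0
```

>>> arm_command(
  dp=[
    [0,0,12],
    [0,0,24],
    [0,0,36],
    [0,0,48],
    [0,0,58],
    [0,0,66],
    [0,0,72],
    [0,0,74],
    [0,0,74],
    [0,0,74],
  ],
  delta_rot=[
    [0,0,0],
    [0,0,0],
    [0,0,0],
    [0,0,0],
    [0,0,0],
    [0,0,0],
    [0,0,0],
    [0,0,0],
    [0,0,0],
    [0,0,0],
  ],
)

```text
time: 3.2
tool_pos: [0.6151, 0.3038, 0.0467]
eef_rot: [-0.0, 3.141, 0.0]
wrist_force: [0.4, 0.7, 0.3]
gripper_width: 0.602
finger_force: 0.0
```

>>> arm_command(
  dp=[
    [0,0,0],
    [0,0,0],
    [0,0,0],
    [0,0,0],
    [0,0,0],
    [0,0,0],
    [0,0,0],
    [0,0,0],
    [0,0,0],
    [0,0,0],
  ],
  delta_rot=[
    [0,0,0],
    [0,0,0],
    [0,0,0],
    [0,0,0],
    [0,0,0],
    [0,0,0],
    [0,0,0],
    [0,0,0],
    [0,0,0],
    [0,0,0],
  ],
  gripper=0,
  force=30,
)

```text
time: 4.2
tool_pos: [0.615, 0.3037, 0.0465]
eef_rot: [-0.0, 3.141, 0.0]
wrist_force: [0.2, 0.2, 4.3]
gripper_width: 0.195
finger_force: 29.3
```

>>> arm_command(
  dp=[
    [0,0,-30],
    [0,0,-70],
    [10,-10,-100],
    [35,-38,-100],
    [60,-66,-100],
    [85,-94,-100],
    [110,-120,-100],
    [135,-148,-100],
    [155,-170,-100],
    [163,-178,-100],
  ],
  delta_rot=[
    [0,0,0],
    [0,0,0],
    [0,0,0],
    [0,0,0],
    [0,0,0],
    [0,0,0],
    [0,0,0],
    [0,0,0],
    [0,0,0],
    [0,0,0],
  ],
)

```text
time: 5.2
tool_pos: [0.4495, 0.1239, 0.1461]
eef_rot: [-0.001, -3.14, 0.001]
wrist_force: [-0.1, -0.0, -1.5]
gripper_width: 0.196
finger_force: 29.4
```

>>> arm_command(
  dp=[
    [0,0,0],
    [0,0,0],
    [0,0,10],
    [0,0,10],
    [0,0,10],
    [0,0,10],
    [0,0,10],
    [0,0,10],
    [0,0,10],
    [0,0,10],
  ],
  delta_rot=[
    [0,0,0],
    [0,0,0],
    [0,0,0],
    [0,0,0],
    [0,0,0],
    [0,0,0],
    [0,0,0],
    [0,0,0],
    [0,0,0],
    [0,0,0],
  ],
)

```text
time: 6.2
tool_pos: [0.4519, 0.1256, 0.1364]
eef_rot: [-0.0, 3.141, 0.0]
wrist_force: [0.5, -0.5, -0.9]
gripper_width: 0.192
finger_force: 29.4
```

>>> arm_command(
  dp=[
    [0,0,12],
    [0,0,24],
    [0,0,34],
    [0,0,44],
    [0,0,52],
    [0,0,60],
    [0,0,66],
    [0,0,70],
    [0,0,70],
    [0,0,70],
  ],
  delta_rot=[
    [0,0,0],
    [0,0,0],
    [0,0,0],
    [0,0,0],
    [0,0,0],
    [0,0,0],
    [0,0,0],
    [0,0,0],
    [0,0,0],
    [0,0,0],
  ],
)

```text
time: 7.2
tool_pos: [0.452, 0.1257, 0.0664]
eef_rot: [-0.0, 3.142, -0.0]
wrist_force: [0.5, -0.3, -0.9]
gripper_width: 0.194
finger_force: 29.4
```

>>> arm_command(
  dp=[
    [0,0,0],
    [0,0,0],
    [0,0,0],
    [0,0,0],
    [0,0,0],
    [0,0,-10],
    [0,0,-30],
    [0,0,-60],
    [0,0,-85],
    [0,0,-100],
  ],
  delta_rot=[
    [0,0,0],
    [0,0,0],
    [0,0,0],
    [0,0,0],
    [0,0,0],
    [0,0,0],
    [0,0,0],
    [0,0,0],
    [0,0,0],
    [0,0,0],
  ],
  gripper=0.45,
)

```text
time: 8.2
tool_pos: [0.4526, 0.1258, 0.169]
eef_rot: [-0.0, 3.139, 0.001]
wrist_force: [0.6, -0.0, -0.4]
gripper_width: 0.448
finger_force: 0.0
```

>>> arm_command(
  dp=[
    [4,-35,0],
    [7,-70,0],
    [10,-105,0],
    [13,-130,10],
    [13,-137,30],
    [13,-137,55],
    [13,-137,80],
    [13,-137,95],
    [13,-137,95],
    [13,-137,95],
  ],
  delta_rot=[
    [0,0,0],
    [0,0,0],
    [0,0,0],
    [0,0,0],
    [0,0,0],
    [0,0,0],
    [0,0,0],
    [0,0,0],
    [0,0,0],
    [0,0,0],
  ],
  gripper=0.6,
)

```text
time: 9.2
tool_pos: [0.4391, -0.0114, 0.0721]
eef_rot: [-0.0, 3.141, -0.0]
wrist_force: [0.6, 0.0, 1.2]
gripper_width: 0.602
finger_force: 0.0
```

>>> arm_command(
  dp=[
    [0,0,8],
    [0,0,16],
    [0,0,21],
    [0,0,25],
    [0,0,25],
    [0,0,25],
    [0,0,25],
    [0,0,25],
    [0,0,25],
    [0,0,25],
  ],
  delta_rot=[
    [0,0,0],
    [0,0,0],
    [0,0,0],
    [0,0,0],
    [0,0,0],
    [0,0,0],
    [0,0,0],
    [0,0,0],
    [0,0,0],
    [0,0,0],
  ],
)

```text
time: 10.2
tool_pos: [0.439, -0.0114, 0.0464]
eef_rot: [-0.0, 3.141, -0.0]
wrist_force: [-0.6, -0.2, 0.3]
gripper_width: 0.601
finger_force: 0.0
```

>>> arm_command(
  dp=[
    [0,0,0],
    [0,0,0],
    [0,0,0],
    [0,0,0],
    [0,0,0],
    [0,0,0],
    [0,0,0],
    [0,0,0],
    [0,0,0],
    [0,0,0],
  ],
  delta_rot=[
    [0,0,0],
    [0,0,0],
    [0,0,0],
    [0,0,0],
    [0,0,0],
    [0,0,0],
    [0,0,0],
    [0,0,0],
    [0,0,0],
    [0,0,0],
  ],
  gripper=0,
)

```text
time: 11.2
tool_pos: [0.4389, -0.0114, 0.0463]
eef_rot: [-0.0, 3.142, -0.0]
wrist_force: [0.1, -0.8, 0.5]
gripper_width: 0.188
finger_force: 29.2
```

>>> arm_command(
  dp=[
    [0,0,-30],
    [0,10,-70],
    [0,40,-100],
    [0,75,-100],
    [0,110,-100],
    [-10,140,-100],
    [-45,155,-100],
    [-80,156,-100],
    [-115,156,-100],
    [-150,156,-100],
  ],
  delta_rot=[
    [0,0,0],
    [0,0,0],
    [0,0,0],
    [0,0,0],
    [0,0,0],
    [0,0,0],
    [0,0,0],
    [0,0,0],
    [0,0,0],
    [0,0,0],
  ],
)

```text
time: 12.2
tool_pos: [0.5899, 0.145, 0.146]
eef_rot: [0.002, -3.141, 0.0]
wrist_force: [0.4, 0.2, -0.9]
gripper_width: 0.191
finger_force: 29.5
```

>>> arm_command(
  dp=[
    [-20,0,0],
    [-40,0,0],
    [-60,0,0],
    [-73,0,0],
    [-73,0,0],
    [-73,0,0],
    [-73,0,0],
    [-73,0,0],
    [-73,0,0],
    [-73,0,0],
  ],
  delta_rot=[
    [0,0,0],
    [0,0,0],
    [0,0,0],
    [0,0,0],
    [0,0,0],
    [0,0,0],
    [0,0,0],
    [0,0,0],
    [0,0,0],
    [0,0,0],
  ],
)

```text
time: 13.2
tool_pos: [0.6617, 0.1447, 0.1466]
eef_rot: [-0.001, 3.141, -0.0]
wrist_force: [0.2, 0.7, -1.2]
gripper_width: 0.19
finger_force: 29.5
```

>>> arm_command(
  dp=[
    [0,0,12],
    [0,0,24],
    [0,0,36],
    [0,0,48],
    [0,0,58],
    [0,0,68],
    [0,0,76],
    [0,0,80],
    [0,0,80],
    [0,0,80],
  ],
  delta_rot=[
    [0,0,0],
    [0,0,0],
    [0,0,0],
    [0,0,0],
    [0,0,0],
    [0,0,0],
    [0,0,0],
    [0,0,0],
    [0,0,0],
    [0,0,0],
  ],
)

```text
time: 14.2
tool_pos: [0.6621, 0.1448, 0.0667]
eef_rot: [-0.0, 3.141, 0.0]
wrist_force: [-0.5, -0.2, -1.8]
gripper_width: 0.193
finger_force: 29.6
```

>>> arm_command(
  dp=[
    [0,0,0],
    [0,0,0],
    [0,0,0],
    [0,0,0],
    [0,0,0],
    [0,0,-10],
    [0,0,-40],
    [0,0,-80],
    [20,0,-125],
    [60,0,-150],
  ],
  delta_rot=[
    [0,0,0],
    [0,0,0],
    [0,0,0],
    [0,0,0],
    [0,0,0],
    [0,0,0],
    [0,0,0],
    [0,0,0],
    [0,0,0],
    [0,0,0],
  ],
  gripper=0.45,
)

```text
time: 15.2
tool_pos: [0.604, 0.1449, 0.2199]
eef_rot: [0.001, 3.137, 0.002]
wrist_force: [0.7, 0.2, 1.3]
gripper_width: 0.445
finger_force: 0.0
```

>>> arm_command(
  dp=[
    [40,0,-10],
    [80,0,-20],
    [120,-10,-40],
    [150,-40,-60],
    [155,-80,-80],
    [155,-120,-80],
    [155,-160,-80],
    [155,-200,-80],
    [155,-240,-80],
    [155,-270,-80],
  ],
  delta_rot=[
    [0,0,0],
    [0,0,0],
    [0,0,0],
    [0,0,0],
    [0,0,0],
    [0,0,0],
    [0,0,0],
    [0,0,0],
    [0,0,0],
    [0,0,0],
  ],
)

```text
time: 16.2
tool_pos: [0.4466, -0.1274, 0.2973]
eef_rot: [0.001, 3.14, -0.001]
wrist_force: [0.0, -0.2, -0.4]
gripper_width: 0.453
finger_force: 0.0
```

```bash
cat > look.py <<'E'
from h import *
import pickle,sys
t=sys.argv[1]
s=state(); c=cal("wrist"); im,d=get_image("wrist"); cv2.imwrite(f"pics/{t}.png",im[:,:,::-1]); P=cloud(c,d); np.savez(f"{t}.npz",P=P,im=im); pickle.dump(c,open(t+".pkl","wb"))
print("tcp",s["tool_pos"].round(4),"yaw",np.degrees(np.arctan2(*R.from_rotvec(s["eef_rot"]).as_matrix()[[1,0],0])).round(2))
def lid(x,y,z0=0):
    near=np.hypot(P[...,0]-x,P[...,1]-y)<.06
    q=P[(abs(P[...,2]-z0-.076)<.006)&near]
    if len(q)>50: print("bar",cv2.minAreaRect((q[:,:2]*1e4).astype(np.float32)),np.median(q[:,2]))
    q=P[(abs(P[...,2]-z0-.049)<.004)&near]
    if len(q)>50: print("top",cv2.minEnclosingCircle((q[:,:2]*1e4).astype(np.float32)),np.median(q[:,2]))
def tin(x,y,r=.035):
    q=P[(P[...,2]>.050)&(P[...,2]<.1)&(np.hypot(P[...,0]-x,P[...,1]-y)<r)]
    print("tin",((q.max(0)+q.min(0))/2).round(4),q.max(0).round(4),(q.max(0)-q.min(0)).round(3),len(q))
for a in sys.argv[2:]: eval(a)
E
python3 look.py w2 "lid(.478,-.29)" "tin(.442,-.19)" "tin(.42,-.095)"
```

```text
tcp [ 0.4466 -0.1274  0.2973] yaw 179.96
bar ((4885.90283203125, -3029.587158203125), (154.52593994140625, 494.5741882324219), 43.05865478515625) 0.07608393468157837
top ((4889.0947265625, -3025.276123046875), 390.5630798339844) 0.04966764918663888
tin [ 0.4442 -0.1925  0.0578] [ 0.4528 -0.1836  0.0652] [0.017 0.018 0.015] 191
tin [ 0.4204 -0.0933  0.0668] [ 0.443  -0.0701  0.0836] [0.045 0.046 0.034] 1193
```

View pics/w2.png

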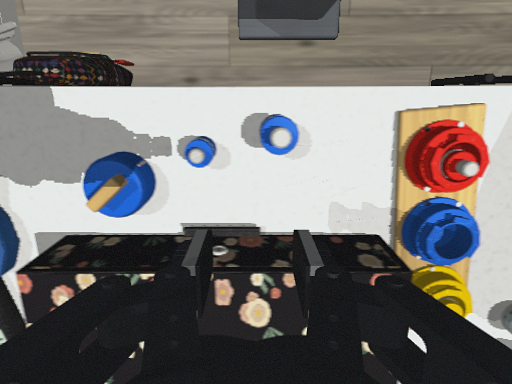

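The small blue tin is at (200,152), the look-alike at (280,135), the blue lid at (118,183), and the red tin stands in its canister at (462,168).

>>> arm_command(
  dp=[
    [1,-15,40],
    [2,-30,80],
    [2,-45,115],
    [2,-60,150],
    [2,-65,175],
    [2,-65,195],
    [2,-65,210],
    [2,-65,220],
    [2,-65,225],
    [2,-65,225],
  ],
  delta_rot=[
    [0,0,0],
    [0,0,0],
    [0,0,0],
    [0,0,0],
    [0,0,0],
    [0,0,0],
    [0,0,0],
    [0,0,0],
    [0,0,0],
    [0,0,0],
  ],
  gripper=0.5,
)

```text
time: 17.25
tool_pos: [0.445, -0.1903, 0.0714]
eef_rot: [0.001, -3.141, 0.0]
wrist_force: [0.7, -0.8, -0.3]
gripper_width: 0.498
finger_force: 0.0
```

>>> arm_command(
  dp=[
    [0,-2,8],
    [0,-2,16],
    [0,-2,21],
    [0,-2,25],
    [0,-2,25],
    [0,-2,25],
    [0,-2,25],
    [0,-2,25],
    [0,-2,25],
    [0,-2,25],
  ],
  delta_rot=[
    [0,0,0],
    [0,0,0],
    [0,0,0],
    [0,0,0],
    [0,0,0],
    [0,0,0],
    [0,0,0],
    [0,0,0],
    [0,0,0],
    [0,0,0],
  ],
)

```text
time: 18.25
tool_pos: [0.445, -0.1924, 0.0465]
eef_rot: [-0.0, 3.141, -0.0]
wrist_force: [0.4, -0.6, -0.2]
gripper_width: 0.498
finger_force: 0.0
```

>>> arm_command(
  dp=[
    [0,0,0],
    [0,0,0],
    [0,0,0],
    [0,0,0],
    [0,0,0],
    [0,0,0],
    [0,0,0],
    [0,0,0],
    [0,0,0],
    [0,0,0],
  ],
  delta_rot=[
    [0,0,0],
    [0,0,0],
    [0,0,0],
    [0,0,0],
    [0,0,0],
    [0,0,0],
    [0,0,0],
    [0,0,0],
    [0,0,0],
    [0,0,0],
  ],
  gripper=0,
)

```text
time: 19.25
tool_pos: [0.445, -0.1924, 0.0464]
eef_rot: [-0.0, 3.141, -0.0]
wrist_force: [0.1, -0.6, 2.4]
gripper_width: 0.191
finger_force: 29.6
```

>>> arm_command(
  dp=[
    [0,0,-40],
    [0,0,-85],
    [0,30,-110],
    [0,70,-110],
    [0,110,-110],
    [0,150,-110],
    [0,190,-110],
    [0,230,-110],
    [0,270,-110],
    [0,310,-110],
  ],
  delta_rot=[
    [0,0,0],
    [0,0,0],
    [0,0,0],
    [0,0,0],
    [0,0,0],
    [0,0,0],
    [0,0,0],
    [0,0,0],
    [0,0,0],
    [0,0,0],
  ],
)

```text
time: 20.25
tool_pos: [0.4442, 0.1193, 0.1561]
eef_rot: [0.0, -3.141, 0.0]
wrist_force: [1.4, -0.2, -0.6]
gripper_width: 0.195
finger_force: 29.7
```

>>> arm_command(
  dp=[
    [-30,10,0],
    [-60,16,0],
    [-90,16,0],
    [-113,16,0],
    [-113,16,0],
    [-113,16,0],
    [-113,16,0],
    [-113,16,0],
    [-113,16,0],
    [-113,16,0],
  ],
  delta_rot=[
    [0,0,0],
    [0,0,0],
    [0,0,0],
    [0,0,0],
    [0,0,0],
    [0,0,0],
    [0,0,0],
    [0,0,0],
    [0,0,0],
    [0,0,0],
  ],
)

```text
time: 21.25
tool_pos: [0.5576, 0.1337, 0.1566]
eef_rot: [-0.001, 3.141, 0.0]
wrist_force: [-0.6, 0.3, -1.1]
gripper_width: 0.197
finger_force: 29.7
```

>>> arm_command(
  dp=[
    [0,1,14],
    [0,1,28],
    [0,1,42],
    [0,1,56],
    [0,1,68],
    [0,1,78],
    [0,1,86],
    [0,1,90],
    [0,1,90],
    [0,1,90],
  ],
  delta_rot=[
    [0,0,0],
    [0,0,0],
    [0,0,0],
    [0,0,0],
    [0,0,0],
    [0,0,0],
    [0,0,0],
    [0,0,0],
    [0,0,0],
    [0,0,0],
  ],
)

```text
time: 22.25
tool_pos: [0.5581, 0.1347, 0.0666]
eef_rot: [-0.0, 3.141, 0.0]
wrist_force: [0.5, -0.1, -1.4]
gripper_width: 0.195
finger_force: 29.7
```

>>> arm_command(
  dp=[
    [0,0,0],
    [0,0,0],
    [0,0,0],
    [0,0,0],
    [0,0,0],
    [0,0,-10],
    [0,0,-40],
    [0,0,-80],
    [0,0,-120],
    [0,20,-160],
  ],
  delta_rot=[
    [0,0,0],
    [0,0,0],
    [0,0,0],
    [0,0,0],
    [0,0,0],
    [0,0,0],
    [0,0,0],
    [0,0,0],
    [0,0,0],
    [0,0,0],
  ],
  gripper=0.45,
)

```text
time: 23.25
tool_pos: [0.5576, 0.1533, 0.2289]
eef_rot: [0.003, 3.141, -0.001]
wrist_force: [0.1, 0.2, -1.1]
gripper_width: 0.444
finger_force: 0.0
```

>>> arm_command(
  dp=[
    [15,20,-30],
    [35,40,-60],
    [60,60,-80],
    [85,80,-80],
    [100,100,-80],
    [100,100,-80],
    [100,100,-80],
    [100,100,-80],
    [100,100,-80],
    [100,100,-80],
  ],
  delta_rot=[
    [0,0,0],
    [0,0,0],
    [0,0,0],
    [0,0,0],
    [0,0,0],
    [0,0,0],
    [0,0,0],
    [0,0,0],
    [0,0,0],
    [0,0,0],
  ],
)

```text
time: 24.25
tool_pos: [0.4583, 0.2541, 0.3061]
eef_rot: [-0.002, -3.141, 0.001]
wrist_force: [-0.0, 0.2, 0.6]
gripper_width: 0.449
finger_force: 0.0
```

```bash
python3 look.py w3 "lid(.469,.313)" "lid(.528,.444)" "tin(.4535,.1257,.018)" "tin(.558,.1347,.018)" "tin(.6628,.1443,.018)"
```

```text
tcp [0.4583 0.2541 0.3061] yaw 179.95
bar ((4687.83984375, 3131.259521484375), (490.0995788574219, 155.11073303222656), 28.224056243896484) 0.07620973088404157
top ((4691.29296875, 3134.6181640625), 387.4195251464844) 0.049851690530278325
bar ((5280.3642578125, 4436.765625), (497.4931640625, 158.9697723388672), 17.31554412841797) 0.07611381652015553
top ((5276.06396484375, 4441.09814453125), 390.2660827636719) 0.04981691807365801
tin [0.455  0.1251 0.0664] [0.4714 0.1423 0.0827] [0.033 0.034 0.033] 706
tin [0.5569 0.1353 0.067 ] [0.5738 0.1525 0.0831] [0.034 0.034 0.032] 577Traceback (most recent call last):
  File "look.py", line 15, in <module>
    for a in sys.argv[2:]: eval(a)
                           ~~~~^^^
  File "<string>", line 1, in <module>
  File "look.py", line 14, in tin
    print("tin",((q.max(0)+q.min(0))/2).round(4),q.max(0).round(4),(q.max(0)-q.min(0)).round(3),len(q))
                  ~~~~~^^^
    return umr_maximum(a, axis, None, out, keepdims, initial, where)
ValueError: zero-size array to reduction operation maximum which has no identity
```

View pics/w3.png

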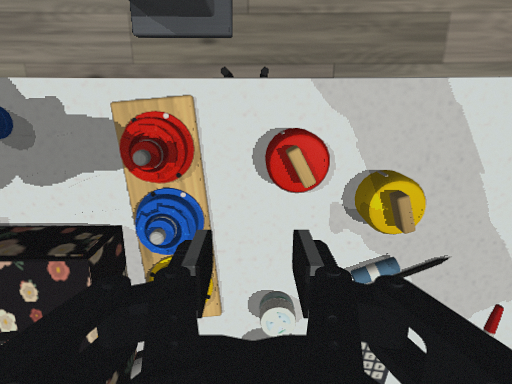

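Both visible tins (red at (143,158), blue at (158,238)) stand upright in their canisters. The lids haven't moved.

>>> arm_command(
  dp=[
    [-15,35,10],
    [-30,75,30],
    [-45,115,50],
    [-55,150,80],
    [-65,180,110],
    [-70,190,145],
    [-70,190,180],
    [-70,190,200],
    [-70,190,206],
    [-70,190,206],
  ],
  delta_rot=[
    [0,0,-0.05],
    [0,0,-0.1],
    [0,0,-0.15],
    [0,0,-0.2],
    [0,0,-0.25],
    [0,0,-0.297],
    [0,0,-0.297],
    [0,0,-0.297],
    [0,0,-0.297],
    [0,0,-0.297],
  ],
  gripper=0.5,
)

```text
time: 25.3
tool_pos: [0.5278, 0.4441, 0.0996]
eef_rot: [0.464, -3.106, 0.002]
wrist_force: [0.4, -0.0, 0.6]
gripper_width: 0.497
finger_force: 0.0
```

```bash
cat > go.py <<'E'
from h import *
import sys
x,y,z,yaw=map(float,sys.argv[1:5])
s=state(); M=R.from_rotvec(s["eef_rot"]).as_matrix(); yw=np.degrees(np.arctan2(M[1,0],M[0,0]))
d=(np.array([x,y,z])-s["tool_pos"])
print("yaw",yw.round(2),"dp",(1000*M.T@d).round(1),"rotz",-np.radians((yaw-yw+180)%360-180).round(3),"tilt",M[:2,2].round(4),"q",s["q"].round(2),"t",s["time"])
E
python3 go.py .5278 .4439 .052 197
```

```text
yaw -163.0 dp [-0.  -0.2 47.6] rotz 0.0 tilt [-0.0012 -0.0012] q [ 0.7   0.58  0.19  1.18 -0.    0.4 ] t 25.3
```

>>> arm_command(
  dp=[
    [0,0,10],
    [0,0,20],
    [0,0,30],
    [0,0,38],
    [0,0,44],
    [0,0,48],
    [0,0,48],
    [0,0,48],
    [0,0,48],
    [0,0,48],
  ],
  delta_rot=[
    [0,0,0],
    [0,0,0],
    [0,0,0],
    [0,0,0],
    [0,0,0],
    [0,0,0],
    [0,0,0],
    [0,0,0],
    [0,0,0],
    [0,0,0],
  ],
)

```text
time: 26.3
tool_pos: [0.528, 0.4448, 0.0527]
eef_rot: [-0.465, 3.106, 0.0]
wrist_force: [-0.4, 0.2, -0.1]
gripper_width: 0.496
finger_force: 0.0
```

>>> arm_command(
  dp=[
    [0,0,0],
    [0,0,0],
    [0,0,0],
    [0,0,0],
    [0,0,0],
    [0,0,0],
    [0,0,0],
    [0,0,0],
    [0,0,0],
    [0,0,0],
  ],
  delta_rot=[
    [0,0,0],
    [0,0,0],
    [0,0,0],
    [0,0,0],
    [0,0,0],
    [0,0,0],
    [0,0,0],
    [0,0,0],
    [0,0,0],
    [0,0,0],
  ],
  gripper=0,
  force=40,
)

```text
time: 27.3
tool_pos: [0.5279, 0.4446, 0.0524]
eef_rot: [-0.465, 3.107, -0.0]
wrist_force: [0.8, -2.2, 3.9]
gripper_width: 0.176
finger_force: 42.8
```

>>> arm_command(
  dp=[
    [0,0,-10],
    [0,0,-20],
    [0,0,-30],
    [0,0,-45],
    [0,0,-60],
    [0,0,-75],
    [0,0,-90],
    [0,0,-105],
    [0,0,-120],
    [0,0,-120],
  ],
  delta_rot=[
    [0,0,0],
    [0,0,0],
    [0,0,0],
    [0,0,0],
    [0,0,0],
    [0,0,0],
    [0,0,0],
    [0,0,0],
    [0,0,0],
    [0,0,0],
  ],
)

```text
time: 28.3
tool_pos: [0.5287, 0.4454, 0.1753]
eef_rot: [-0.465, 3.103, 0.003]
wrist_force: [-0.7, 0.2, -1.0]
gripper_width: 0.182
finger_force: 42.0
```

```bash
python3 go.py .6628 .1443 .172 245
```

```text
yaw -162.97 dp [ -40.  -327.2    2.9] rotz -0.837 tilt [0.0033 0.0027] q [ 0.7   0.55  0.32  1.34 -0.    0.4 ] t 28.3
```

```bash
python3 - <<'E'
from h import *
for n in ("scene","side"):
    P=cloud(cal(n),np.load(n+"0.npy"))
    q=P[(P[...,2]>.12)&(P[...,2]<.4)&(P[...,0]>.5)&(P[...,0]<1)&(abs(P[...,1])<.3)]
    for z in (.12,.16,.2,.25,.3):
        r=q[abs(q[:,2]-z)<.02]
        if len(r): print(n,z,np.percentile(r,[1,99],0).round(3).tolist(),len(r)); 
    r=q[(q[:,1]>0)&(q[:,0]<.8)]; print(len(r),r.max(0) if len(r) else 0)
E
```

```text
scene 0.12 [[0.668, -0.296, 0.12], [0.865, 0.127, 0.138]] 889
scene 0.16 [[0.688, -0.299, 0.143], [0.996, 0.273, 0.18]] 1108
scene 0.2 [[0.701, -0.298, 0.18], [0.992, 0.286, 0.22]] 2679
scene 0.25 [[0.725, -0.243, 0.23], [0.998, 0.262, 0.269]] 1549
scene 0.3 [[0.752, -0.237, 0.28], [0.803, 0.02, 0.317]] 1237
342 [0.77605996 0.02558499 0.31766349]
side 0.12 [[0.673, -0.287, 0.12], [0.913, 0.146, 0.139]] 1556
side 0.16 [[0.69, -0.292, 0.14], [0.993, 0.267, 0.18]] 1191
side 0.2 [[0.703, -0.294, 0.181], [0.986, 0.29, 0.22]] 1912
side 0.25 [[0.727, -0.284, 0.23], [1.0, 0.284, 0.269]] 604
side 0.3 [[0.755, -0.225, 0.28], [0.809, 0.027, 0.317]] 471
414 [0.77891884 0.02921188 0.3163287 ]
```

>>> arm_command(
  dp=[
    [-4,-35,0],
    [-9,-75,0],
    [-14,-115,0],
    [-19,-155,0],
    [-24,-195,0],
    [-29,-235,0],
    [-34,-275,0],
    [-38,-310,0],
    [-40,-327,0],
    [-40,-327,0],
  ],
  delta_rot=[
    [0,0,-0.1],
    [0,0,-0.2],
    [0,0,-0.3],
    [0,0,-0.4],
    [0,0,-0.5],
    [0,0,-0.6],
    [0,0,-0.7],
    [0,0,-0.8],
    [0,0,-0.837],
    [0,0,-0.837],
  ],
)

```text
time: 29.3
tool_pos: [0.6625, 0.141, 0.1717]
eef_rot: [1.684, -2.651, 0.0]
wrist_force: [-0.9, 1.0, -1.8]
gripper_width: 0.181
finger_force: 42.0
```

>>> arm_command(
  dp=[
    [0,0,5],
    [0,0,10],
    [0,0,15],
    [0,0,20],
    [0,0,20],
    [0,0,20],
    [0,0,20],
    [0,0,20],
    [0,0,20],
    [0,0,20],
  ],
  delta_rot=[
    [0,0,0],
    [0,0,0],
    [0,0,0],
    [0,0,0],
    [0,0,0],
    [0,0,0],
    [0,0,0],
    [0,0,0],
    [0,0,0],
    [0,0,0],
  ],
)

```text
time: 30.3
tool_pos: [0.6619, 0.1437, 0.1525]
eef_rot: [-1.687, 2.65, -0.0]
wrist_force: [1.3, 0.6, -1.3]
gripper_width: 0.178
finger_force: 42.0
```

```bash
python3 go.py .6628 .1443 .0945 245;  python3 look.py w4 "lid(.6628,.1443,.102)"
```

```text
yaw -115.02 dp [-1.  -0.5 58. ] rotz -0.0 tilt [ 0.0002 -0.    ] q [ 0.21  0.53  0.24  1.28 -0.   -0.92] t 30.3
tcp [0.6619 0.1437 0.1525] yaw -115.02
bar ((6621.46435546875, 1435.6220703125), (406.2901611328125, 454.19293212890625), 14.532432556152344) 0.1763394024593694
top ((6619.5830078125, 1430.7142333984375), 377.076171875) 0.1497891805479723
```

>>> arm_command(
  dp=[
    [-1,-0.5,8],
    [-1,-0.5,16],
    [-1,-0.5,24],
    [-1,-0.5,32],
    [-1,-0.5,38],
    [-1,-0.5,42],
    [-1,-0.5,45],
    [-1,-0.5,47],
    [-1,-0.5,48],
    [-1,-0.5,48],
  ],
  delta_rot=[
    [0,0,0],
    [0,0,0],
    [0,0,0],
    [0,0,0],
    [0,0,0],
    [0,0,0],
    [0,0,0],
    [0,0,0],
    [0,0,0],
    [0,0,0],
  ],
)

```text
time: 31.35
tool_pos: [0.6628, 0.1444, 0.1044]
eef_rot: [-1.688, 2.65, -0.0]
wrist_force: [-0.7, 0.2, -1.1]
gripper_width: 0.176
finger_force: 42.0
```

>>> arm_command(
  dp=[
    [0,0,1],
    [0,0,2],
    [0,0,3],
    [0,0,4],
    [0,0,5],
    [0,0,6],
    [0,0,7],
    [0,0,8],
    [0,0,9],
    [0,0,10],
  ],
  delta_rot=[
    [0,0,0],
    [0,0,0],
    [0,0,0],
    [0,0,0],
    [0,0,0],
    [0,0,0],
    [0,0,0],
    [0,0,0],
    [0,0,0],
    [0,0,0],
  ],
)

```text
time: 32.35
tool_pos: [0.6628, 0.1444, 0.0944]
eef_rot: [-1.687, 2.65, -0.0]
wrist_force: [-3.5, -1.3, 8.7]
gripper_width: 0.177
finger_force: 43.3
```

>>> arm_command(
  dp=[
    [0,0,-0.5],
    [0,0,-0.7],
    [0,0,-0.7],
    [0,0,-0.7],
    [0,0,-0.7],
    [0,0,-0.7],
    [0,0,-0.7],
    [0,0,-0.7],
    [0,0,-0.7],
    [0,0,-0.7],
  ],
  delta_rot=[
    [0,0,0.1],
    [0,0,0.2],
    [0,0,0.3],
    [0,0,0.4],
    [0,0,0.5],
    [0,0,0.6],
    [0,0,0.7],
    [0,0,0.8],
    [0,0,0.89],
    [0,0,0.94],
  ],
)

```text
time: 33.35
tool_pos: [0.6627, 0.1444, 0.095]
eef_rot: [0.299, -3.127, 0.0]
wrist_force: [0.1, 0.4, -1.4]
gripper_width: 0.174
finger_force: 42.0
```

>>> arm_command(
  dp=[
    [0,0,0],
    [0,0,0],
    [0,0,0],
    [0,0,0],
    [0,0,0],
    [0,0,0],
    [0,0,0],
    [0,0,0],
    [0,0,0],
    [0,0,0],
  ],
  delta_rot=[
    [0,0,0.01],
    [0,0,0.02],
    [0,0,0.03],
    [0,0,0.04],
    [0,0,0.04],
    [0,0,0.04],
    [0,0,0.04],
    [0,0,0.04],
    [0,0,0.04],
    [0,0,0.04],
  ],
)

```text
time: 34.35
tool_pos: [0.6627, 0.1444, 0.095]
eef_rot: [0.242, -3.132, 0.0]
wrist_force: [0.2, -0.2, -0.5]
gripper_width: 0.176
finger_force: 42.0
```

```bash
python3 go.py .6628 .1443 .0945 190;  python3 -c "
from h import *
s=state();print(s['wrist_force'],s['wrist_torque'])"
```

```text
yaw -171.17 dp [-0.1 -0.1  0.5] rotz -0.02 tilt [-0.     -0.0001] q [ 0.21  0.56  0.15  1.15 -0.    0.06] t 34.35
[ 0.1857918  -0.20095333 -0.51645126] [-0.0350186   0.01689336 -0.01556199]
```

>>> arm_command(
  dp=[
    [0,0,0],
    [0,0,0],
    [0,0,0],
    [0,0,0],
    [0,0,0],
    [0,0,0],
    [0,0,0],
    [0,0,0],
    [0,0,0],
    [0,0,0],
  ],
  delta_rot=[
    [0,0,0.01],
    [0,0,0.02],
    [0,0,0.03],
    [0,0,0.04],
    [0,0,0.05],
    [0,0,0.05],
    [0,0,0.05],
    [0,0,0.05],
    [0,0,0.05],
    [0,0,0.05],
  ],
)

```text
time: 35.35
tool_pos: [0.6627, 0.1444, 0.095]
eef_rot: [0.164, -3.137, 0.0]
wrist_force: [0.1, -0.7, -0.5]
gripper_width: 0.175
finger_force: 42.1
```

>>> arm_command(
  dp=[
    [0,0,0],
    [0,0,0],
    [0,0,0],
    [0,0,0],
    [0,0,0],
    [0,0,-10],
    [0,0,-40],
    [0,0,-75],
    [0,0,-110],
    [0,0,-140],
  ],
  delta_rot=[
    [0,0,0],
    [0,0,0],
    [0,0,0],
    [0,0,0],
    [0,0,0],
    [0,0,0],
    [0,0,0],
    [0,0,0],
    [0,0,0],
    [0,0,0],
  ],
  gripper=0.4,
)

```text
time: 36.35
tool_pos: [0.6628, 0.1445, 0.238]
eef_rot: [-0.164, 3.135, 0.0]
wrist_force: [1.3, 0.3, 1.1]
gripper_width: 0.405
finger_force: 0.0
```

```bash
python3 go.py .4688 .3133 .24 208;  python3 look.py w5 "lid(.6628,.1443,.042)" "lid(.469,.313)"
```

```text
yaw -174.03 dp [175.4 188.1  -2.3] rotz -0.384 tilt [0.0019 0.0004] q [ 0.21  0.51  0.42  1.48 -0.    0.11] t 36.35
tcp [0.6628 0.1445 0.238 ] yaw -174.03
bar ((6626.9013671875, 1446.20166015625), (492.48162841796875, 155.5207977294922), 6.221664905548096) 0.11825394935744421
top ((6630.7099609375, 1448.24609375), 389.4231262207031) 0.09174232261225301
top ((4899.54248046875, 3141.89111328125), 327.58819580078125) 0.049632530729665725
```

>>> arm_command(
  dp=[
    [20,22,0],
    [45,48,0],
    [70,75,0],
    [95,102,0],
    [120,129,0],
    [145,155,0],
    [165,177,0],
    [175,188,0],
    [175,188,0],
    [175,188,0],
  ],
  delta_rot=[
    [0,0,-0.05],
    [0,0,-0.1],
    [0,0,-0.15],
    [0,0,-0.2],
    [0,0,-0.25],
    [0,0,-0.3],
    [0,0,-0.35],
    [0,0,-0.384],
    [0,0,-0.384],
    [0,0,-0.384],
  ],
)

```text
time: 37.4
tool_pos: [0.4695, 0.3131, 0.2353]
eef_rot: [-0.759, 3.048, -0.0]
wrist_force: [0.7, -0.0, -0.2]
gripper_width: 0.403
finger_force: 0.0
```

```bash
python3 go.py .4688 .3133 .052 208;  python3 look.py w6 "lid(.6628,.1443,.042)" "lid(.469,.313)"
```

```text
yaw -152.05 dp [  0.7   0.6 183.3] rotz -0.001 tilt [ 0.0008 -0.0001] q [ 0.59  0.3   0.09  1.35 -0.    0.1 ] t 37.4
tcp [0.4695 0.3131 0.2353] yaw -152.05
bar ((6559.962890625, 1521.693359375), (410.1866455078125, 60.57168197631836), 16.30316162109375) 0.11458077840077929
top ((6607.32275390625, 1471.3155517578125), 384.737548828125) 0.09147267687196425
bar ((4684.740234375, 3134.837890625), (490.472412109375, 155.65931701660156), 27.571420669555664) 0.07624917755632288
top ((4689.98583984375, 3134.7392578125), 390.3570556640625) 0.04982087611583591
```

View pics/w6.png

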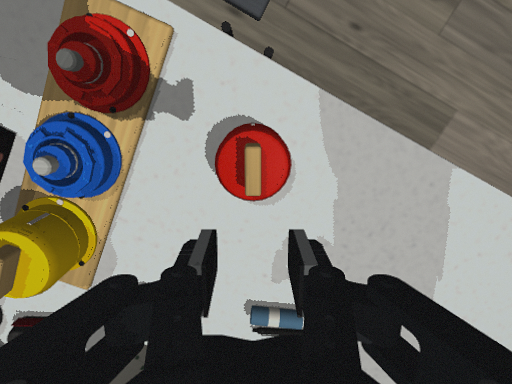

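The red lid is unmoved at (253,162), and the yellow lid sits on its canister at (40,255).

>>> arm_command(
  dp=[
    [0.7,0.6,30],
    [0.7,0.6,60],
    [0.7,0.6,90],
    [0.7,0.6,118],
    [0.7,0.6,140],
    [0.7,0.6,158],
    [0.7,0.6,172],
    [0.7,0.6,180],
    [0.7,0.6,183],
    [0.7,0.6,183],
  ],
  delta_rot=[
    [0,0,0],
    [0,0,0],
    [0,0,0],
    [0,0,0],
    [0,0,0],
    [0,0,0],
    [0,0,0],
    [0,0,0],
    [0,0,0],
    [0,0,0],
  ],
  gripper=0.5,
)

```text
time: 38.45
tool_pos: [0.4686, 0.313, 0.052]
eef_rot: [0.758, -3.049, 0.0]
wrist_force: [-0.7, -0.1, -0.6]
gripper_width: 0.502
finger_force: 0.0
```

>>> arm_command(
  dp=[
    [0,0,0],
    [0,0,0],
    [0,0,0],
    [0,0,0],
    [0,0,0],
    [0,0,0],
    [0,0,0],
    [0,0,0],
    [0,0,0],
    [0,0,0],
  ],
  delta_rot=[
    [0,0,0],
    [0,0,0],
    [0,0,0],
    [0,0,0],
    [0,0,0],
    [0,0,0],
    [0,0,0],
    [0,0,0],
    [0,0,0],
    [0,0,0],
  ],
  gripper=0,
  force=40,
)

```text
time: 39.45
tool_pos: [0.4687, 0.3136, 0.0527]
eef_rot: [-0.759, 3.047, 0.0]
wrist_force: [-0.1, -1.9, 5.6]
gripper_width: 0.175
finger_force: 44.0
```

>>> arm_command(
  dp=[
    [0,0,-10],
    [0,0,-20],
    [0,0,-30],
    [0,0,-45],
    [0,0,-60],
    [0,0,-75],
    [0,0,-90],
    [0,0,-105],
    [0,0,-115],
    [0,0,-115],
  ],
  delta_rot=[
    [0,0,0],
    [0,0,0],
    [0,0,0],
    [0,0,0],
    [0,0,0],
    [0,0,0],
    [0,0,0],
    [0,0,0],
    [0,0,0],
    [0,0,0],
  ],
)

```text
time: 40.45
tool_pos: [0.4689, 0.3139, 0.1688]
eef_rot: [-0.759, 3.046, 0.001]
wrist_force: [0.5, -0.2, -1.4]
gripper_width: 0.18
finger_force: 43.0
```

```bash
python3 go.py .4537 .1257 .152 215
```

```text
yaw -152.02 dp [ 101.7 -159.1   16.5] rotz -0.123 tilt [0.0023 0.0015] q [ 0.59  0.33 -0.05  1.19 -0.    0.1 ] t 40.45
```

>>> arm_command(
  dp=[
    [15,-25,0],
    [30,-50,0],
    [48,-76,0],
    [65,-102,0],
    [82,-128,0],
    [94,-148,0],
    [102,-159,5],
    [102,-159,10],
    [102,-159,16],
    [102,-159,16],
  ],
  delta_rot=[
    [0,0,-0.02],
    [0,0,-0.04],
    [0,0,-0.06],
    [0,0,-0.08],
    [0,0,-0.1],
    [0,0,-0.12],
    [0,0,-0.123],
    [0,0,-0.123],
    [0,0,-0.123],
    [0,0,-0.123],
  ],
)

```text
time: 41.45
tool_pos: [0.4523, 0.1257, 0.1498]
eef_rot: [0.945, -2.994, -0.0]
wrist_force: [-1.0, 0.7, -1.0]
gripper_width: 0.178
finger_force: 43.0
```

>>> arm_command(
  dp=[
    [0,0,0],
    [0,0,0],
    [0,0,0],
    [0,0,0],
    [0,0,0],
    [0,0,0],
    [0,0,0],
    [0,0,0],
    [0,0,0],
    [0,0,0],
  ],
  delta_rot=[
    [0,0,0],
    [0,0,0],
    [0,0,0],
    [0,0,0],
    [0,0,0],
    [0,0,0],
    [0,0,0],
    [0,0,0],
    [0,0,0],
    [0,0,0],
  ],
)

```text
time: 42.45
tool_pos: [0.4527, 0.1251, 0.151]
eef_rot: [-0.945, 2.996, -0.0]
wrist_force: [-0.3, 0.6, -0.5]
gripper_width: 0.179
finger_force: 43.0
```

```bash
python3 go.py .4537 .1257 .1045 215;  python3 look.py w7 "lid(.4537,.1257,.1)"
```

```text
yaw -144.99 dp [-1.2 -0.1 46.5] rotz 0.0 tilt [ 0.     -0.0001] q [ 0.27  0.19 -0.29  1.09 -0.   -0.34] t 42.45
tcp [0.4527 0.1251 0.151 ] yaw -144.99
bar ((4523.0283203125, 1251.0823974609375), (456.9748229980469, 402.1755676269531), 73.76651763916016) 0.17467012434653298
top ((4523.04736328125, 1249.2081298828125), 378.30511474609375) 0.1481265682334142
```

>>> arm_command(
  dp=[
    [-1.2,0,8],
    [-1.2,0,16],
    [-1.2,0,24],
    [-1.2,0,31],
    [-1.2,0,37],
    [-1.2,0,41],
    [-1.2,0,44],
    [-1.2,0,46],
    [-1.2,0,46],
    [-1.2,0,46],
  ],
  delta_rot=[
    [0,0,0],
    [0,0,0],
    [0,0,0],
    [0,0,0],
    [0,0,0],
    [0,0,0],
    [0,0,0],
    [0,0,0],
    [0,0,0],
    [0,0,0],
  ],
)

```text
time: 43.5
tool_pos: [0.4538, 0.1258, 0.1052]
eef_rot: [-0.945, 2.996, -0.0]
wrist_force: [0.6, -0.1, -0.5]
gripper_width: 0.175
finger_force: 43.0
```

>>> arm_command(
  dp=[
    [0,0,1],
    [0,0,2],
    [0,0,3],
    [0,0,4],
    [0,0,5],
    [0,0,6],
    [0,0,6],
    [0,0,6],
    [0,0,6],
    [0,0,6],
  ],
  delta_rot=[
    [0,0,0],
    [0,0,0],
    [0,0,0],
    [0,0,0],
    [0,0,0],
    [0,0,0],
    [0,0,0],
    [0,0,0],
    [0,0,0],
    [0,0,0],
  ],
)

```text
time: 44.5
tool_pos: [0.4537, 0.1258, 0.099]
eef_rot: [-0.945, 2.996, -0.0]
wrist_force: [0.1, 0.8, -0.7]
gripper_width: 0.178
finger_force: 43.0
```

Entered freely; lower to the shoulder, then twist, release, lift.

>>> arm_command(
  dp=[
    [0,0,1],
    [0,0,2],
    [0,0,3],
    [0,0,4],
    [0,0,4.3],
    [0,0,4.3],
    [0,0,4.3],
    [0,0,4.3],
    [0,0,4.3],
    [0,0,4.3],
  ],
  delta_rot=[
    [0,0,0],
    [0,0,0],
    [0,0,0],
    [0,0,0],
    [0,0,0],
    [0,0,0],
    [0,0,0],
    [0,0,0],
    [0,0,0],
    [0,0,0],
  ],
)

```text
time: 45.5
tool_pos: [0.4536, 0.1258, 0.0948]
eef_rot: [0.945, -2.996, 0.0]
wrist_force: [-0.3, -0.9, 1.1]
gripper_width: 0.174
finger_force: 43.2
```

>>> arm_command(
  dp=[
    [0,0,0],
    [0,0,0],
    [0,0,0],
    [0,0,0],
    [0,0,0],
    [0,0,0],
    [0,0,0],
    [0,0,0],
    [0,0,0],
    [0,0,0],
  ],
  delta_rot=[
    [0,0,0.1],
    [0,0,0.2],
    [0,0,0.3],
    [0,0,0.4],
    [0,0,0.5],
    [0,0,0.6],
    [0,0,0.7],
    [0,0,0.8],
    [0,0,0.89],
    [0,0,0.94],
  ],
)

```text
time: 46.5
tool_pos: [0.4538, 0.126, 0.0947]
eef_rot: [0.519, 3.098, 0.0]
wrist_force: [-0.1, -0.2, -1.0]
gripper_width: 0.179
finger_force: 43.1
```

>>> arm_command(
  dp=[
    [0,0,0],
    [0,0,0],
    [0,0,0],
    [0,0,0],
    [0,0,0],
    [0,0,0],
    [0,0,0],
    [0,0,0],
    [0,0,0],
    [0,0,0],
  ],
  delta_rot=[
    [0,0,0.01],
    [0,0,0.02],
    [0,0,0.03],
    [0,0,0.04],
    [0,0,0.05],
    [0,0,0.05],
    [0,0,0.05],
    [0,0,0.05],
    [0,0,0.05],
    [0,0,0.05],
  ],
)

```text
time: 47.5
tool_pos: [0.4537, 0.1258, 0.0947]
eef_rot: [0.591, 3.085, -0.0]
wrist_force: [0.6, 0.8, 0.3]
gripper_width: 0.175
finger_force: 43.2
```

```bash
python3 go.py .4537 .1257 .094 160;  python3 -c "
from h import *
s=state();print(s['wrist_force'],s['wrist_torque'])"
```

```text
yaw 158.3 dp [-0.  -0.1  0.7] rotz -0.03 tilt [ 0.     -0.0001] q [ 0.27  0.24 -0.39  0.95 -0.    0.65] t 47.5
[0.56719949 0.7868997  0.32929774] [ 0.04465925 -0.08011255  0.0410507 ]
```

>>> arm_command(
  dp=[
    [0,0,0],
    [0,0,0],
    [0,0,0],
    [0,0,0],
    [0,0,0],
    [0,0,-10],
    [0,0,-40],
    [0,0,-75],
    [0,0,-110],
    [0,0,-145],
  ],
  delta_rot=[
    [0,0,0],
    [0,0,0],
    [0,0,0],
    [0,0,0],
    [0,0,0],
    [0,0,0],
    [0,0,0],
    [0,0,0],
    [0,0,0],
    [0,0,0],
  ],
  gripper=0.4,
)

```text
time: 48.5
tool_pos: [0.4534, 0.1257, 0.242]
eef_rot: [0.591, 3.085, 0.0]
wrist_force: [0.5, 0.6, -0.2]
gripper_width: 0.401
finger_force: 0.0
```

```bash
python3 go.py .47 -.3 .26 133; python3 look.py w8 "lid(.4537,.1257,.042)"  "lid(.6628,.1443,.042)"
```

```text
yaw 158.3 dp [-172.9 -389.4  -18. ] rotz 0.442 tilt [0.0006 0.0001] q [ 0.27  0.14 -0.11  1.32 -0.    0.65] t 48.5
tcp [0.4534 0.1257 0.242 ] yaw 158.3
bar ((4535.21826171875, 1264.5745849609375), (151.11968994140625, 497.6689147949219), 68.72010803222656) 0.11821102685351587
top ((4536.0380859375, 1265.7423095703125), 389.09210205078125) 0.09176034311241771
top ((6831.7216796875, 1611.9818115234375), 131.86526489257812) 0.09168236612631958
```

Red lid: height good, bar at -21°. On to the blue lid.

>>> arm_command(
  dp=[
    [-17,-39,0],
    [-34,-78,0],
    [-51,-117,-5],
    [-68,-156,-10],
    [-85,-195,-15],
    [-102,-234,-18],
    [-119,-273,-18],
    [-136,-312,-18],
    [-156,-351,-18],
    [-173,-389,-18],
  ],
  delta_rot=[
    [0,0,0.05],
    [0,0,0.1],
    [0,0,0.15],
    [0,0,0.2],
    [0,0,0.25],
    [0,0,0.3],
    [0,0,0.35],
    [0,0,0.4],
    [0,0,0.442],
    [0,0,0.442],
  ],
)

```text
time: 49.55
tool_pos: [0.4704, -0.3016, 0.2583]
eef_rot: [1.256, 2.879, -0.0]
wrist_force: [0.8, 0.3, 0.4]
gripper_width: 0.403
finger_force: 0.0
```

>>> arm_command(
  dp=[
    [0,0,0],
    [0,0,0],
    [0,0,0],
    [0,0,0],
    [0,0,0],
    [0,0,0],
    [0,0,0],
    [0,0,0],
    [0,0,0],
    [0,0,0],
  ],
  delta_rot=[
    [0,0,0],
    [0,0,0],
    [0,0,0],
    [0,0,0],
    [0,0,0],
    [0,0,0],
    [0,0,0],
    [0,0,0],
    [0,0,0],
    [0,0,0],
  ],
)

```text
time: 50.55
tool_pos: [0.4706, -0.2996, 0.2577]
eef_rot: [-1.253, -2.881, 0.0]
wrist_force: [0.0, -0.4, 0.6]
gripper_width: 0.4
finger_force: 0.0
```

```bash
python3 go.py .4887 -.3028 .052 133; python3 look.py w9 "lid(.4887,-.3028)"
```

```text
yaw 132.97 dp [-14.7  11.1 205.7] rotz -0.001 tilt [-0.0001 -0.0001] q [-0.57  0.29  0.12  1.41 -0.    0.25] t 50.55
tcp [ 0.4706 -0.2996  0.2577] yaw 132.97
bar ((4673.51904296875, -2827.7978515625), (153.9958953857422, 487.1283264160156), 42.96466064453125) 0.07628209249731624
top ((4671.68798828125, -2832.51953125), 388.94708251953125) 0.04984160922792824
```

The blue lid has been knocked about 3 cm aside, so I'm using the fresh position.

>>> arm_command(
  dp=[
    [7,5,30],
    [14,9,65],
    [14,9,100],
    [14,9,130],
    [14,9,155],
    [14,9,170],
    [14,9,175],
    [14,9,175],
    [14,9,175],
    [14,9,175],
  ],
  delta_rot=[
    [0,0,0],
    [0,0,0],
    [0,0,0],
    [0,0,0],
    [0,0,0],
    [0,0,0],
    [0,0,0],
    [0,0,0],
    [0,0,0],
    [0,0,0],
  ],
  gripper=0.5,
)

```text
time: 51.6
tool_pos: [0.4682, -0.2836, 0.0838]
eef_rot: [1.253, 2.879, -0.001]
wrist_force: [0.5, 0.5, -0.1]
gripper_width: 0.502
finger_force: 0.0
```

```bash
python3 go.py .4673 -.2830 .052 133; python3 look.py w10 "lid(.4673,-.283)"
```

```text
yaw 132.97 dp [ 1.2 -0.3 31.8] rotz -0.001 tilt [ 0.0015 -0.0011] q [-0.54  0.36 -0.23  0.98 -0.    0.28] t 51.6
tcp [ 0.4682 -0.2836  0.0838] yaw 132.97
bar ((4671.046875, -2831.373046875), (160.4280242919922, 497.0455322265625), 42.91340637207031) 0.07618994780291169
top ((4674.02197265625, -2832.219970703125), 389.8277282714844) 0.049821847632121566
```

>>> arm_command(
  dp=[
    [1,0,8],
    [1,0,15],
    [1,0,22],
    [1,0,28],
    [1,0,32],
    [1,0,32],
    [1,0,32],
    [1,0,32],
    [1,0,32],
    [1,0,32],
  ],
  delta_rot=[
    [0,0,0],
    [0,0,0],
    [0,0,0],
    [0,0,0],
    [0,0,0],
    [0,0,0],
    [0,0,0],
    [0,0,0],
    [0,0,0],
    [0,0,0],
  ],
)

```text
time: 52.65
tool_pos: [0.4671, -0.2826, 0.051]
eef_rot: [1.253, 2.88, -0.0]
wrist_force: [-0.3, -0.1, 0.1]
gripper_width: 0.495
finger_force: 0.0
```

>>> arm_command(
  dp=[
    [0,0,0],
    [0,0,0],
    [0,0,0],
    [0,0,0],
    [0,0,0],
    [0,0,0],
    [0,0,0],
    [0,0,0],
    [0,0,0],
    [0,0,0],
  ],
  delta_rot=[
    [0,0,0],
    [0,0,0],
    [0,0,0],
    [0,0,0],
    [0,0,0],
    [0,0,0],
    [0,0,0],
    [0,0,0],
    [0,0,0],
    [0,0,0],
  ],
  gripper=0,
  force=40,
)

```text
time: 53.65
tool_pos: [0.467, -0.2826, 0.0509]
eef_rot: [1.253, 2.88, -0.0]
wrist_force: [0.3, -0.3, 4.1]
gripper_width: 0.175
finger_force: 41.1
```

>>> arm_command(
  dp=[
    [0,0,-15],
    [0,0,-30],
    [0,0,-45],
    [0,0,-65],
    [0,0,-85],
    [0,0,-105],
    [0,0,-125],
    [0,0,-145],
    [0,0,-150],
    [0,0,-150],
  ],
  delta_rot=[
    [0,0,0],
    [0,0,0],
    [0,0,0],
    [0,0,0],
    [0,0,0],
    [0,0,0],
    [0,0,0],
    [0,0,0],
    [0,0,0],
    [0,0,0],
  ],
)

```text
time: 54.65
tool_pos: [0.4671, -0.2826, 0.2008]
eef_rot: [1.253, 2.88, -0.0]
wrist_force: [0.1, 0.2, -0.6]
gripper_width: 0.177
finger_force: 40.5
```

```bash
python3 go.py .44 .13 .205 205
```

```text
yaw 132.97 dp [320.3 261.4  -4.4] rotz -1.257 tilt [ 0.0006 -0.0004] q [-0.54  0.28 -0.03  1.26 -0.    0.28] t 54.65
```

>>> arm_command(
  dp=[
    [32,26,-5],
    [64,52,-5],
    [96,78,-5],
    [128,104,-5],
    [160,130,-5],
    [192,157,-5],
    [224,183,-5],
    [256,209,-5],
    [288,235,-5],
    [320,261,-5],
  ],
  delta_rot=[
    [0,0,-0.13],
    [0,0,-0.26],
    [0,0,-0.39],
    [0,0,-0.52],
    [0,0,-0.65],
    [0,0,-0.78],
    [0,0,-0.91],
    [0,0,-1.04],
    [0,0,-1.17],
    [0,0,-1.257],
  ],
)

```text
time: 55.65
tool_pos: [0.4387, 0.1311, 0.2044]
eef_rot: [0.687, -3.064, 0.0]
wrist_force: [1.8, 0.0, -0.9]
gripper_width: 0.173
finger_force: 40.4
```

```bash
python3 go.py .558 .1346 .165 205.2
```

```text
yaw -154.72 dp [-109.5  -47.8   39.2] rotz 0.001 tilt [-0.0018 -0.0006] q [ 0.29  0.14 -0.21  1.22 -0.   -0.15] t 55.65
```

>>> arm_command(
  dp=[
    [-18,-8,0],
    [-36,-16,0],
    [-55,-24,0],
    [-73,-32,0],
    [-92,-40,0],
    [-109,-48,0],
    [-109,-48,10],
    [-109,-48,25],
    [-109,-48,39],
    [-109,-48,39],
  ],
  delta_rot=[
    [0,0,0],
    [0,0,0],
    [0,0,0],
    [0,0,0],
    [0,0,0],
    [0,0,0],
    [0,0,0],
    [0,0,0],
    [0,0,0],
    [0,0,0],
  ],
)

```text
time: 56.65
tool_pos: [0.5564, 0.1316, 0.1634]
eef_rot: [0.679, -3.062, 0.0]
wrist_force: [-0.7, -0.0, -0.6]
gripper_width: 0.18
finger_force: 40.5
```

>>> arm_command(
  dp=[
    [0,0,2],
    [0,0,5],
    [0,0,10],
    [0,0,10],
    [0,0,10],
    [0,0,10],
    [0,0,10],
    [0,0,10],
    [0,0,10],
    [0,0,10],
  ],
  delta_rot=[
    [0,0,0],
    [0,0,0],
    [0,0,0],
    [0,0,0],
    [0,0,0],
    [0,0,0],
    [0,0,0],
    [0,0,0],
    [0,0,0],
    [0,0,0],
  ],
)

```text
time: 57.65
tool_pos: [0.5588, 0.1321, 0.1567]
eef_rot: [0.68, -3.067, 0.0]
wrist_force: [0.0, -0.8, -0.1]
gripper_width: 0.179
finger_force: 40.5
```

```bash
python3 go.py .558 .1346 .104 205.2; python3 look.py w11 "lid(.558,.1346,.103)"
```

```text
yaw -155.01 dp [-0.3  2.6 52.7] rotz -0.004 tilt [-0.     -0.0001] q [ 0.23  0.36 -0.04  1.18 -0.   -0.2 ] t 57.65
tcp [0.5588 0.1321 0.1567] yaw -155.01
bar ((5598.0166015625, 1325.4405517578125), (414.00946044921875, 451.02789306640625), 74.56888580322266) 0.18200460427647905
top ((5594.478515625, 1325.838623046875), 398.7899475097656) 0.15510559522964443
```

>>> arm_command(
  dp=[
    [0,2.5,8],
    [0,2.5,16],
    [0,2.5,24],
    [0,2.5,32],
    [0,2.5,39],
    [0,2.5,45],
    [0,2.5,49],
    [0,2.5,52],
    [0,2.5,52],
    [0,2.5,52],
  ],
  delta_rot=[
    [0,0,0],
    [0,0,0],
    [0,0,0],
    [0,0,0],
    [0,0,0],
    [0,0,0],
    [0,0,0],
    [0,0,0],
    [0,0,0],
    [0,0,0],
  ],
)

```text
time: 58.7
tool_pos: [0.5579, 0.1344, 0.1049]
eef_rot: [-0.68, 3.067, -0.0]
wrist_force: [0.1, -1.0, -0.5]
gripper_width: 0.177
finger_force: 40.5
```

>>> arm_command(
  dp=[
    [0,0,1],
    [0,0,2],
    [0,0,3],
    [0,0,4],
    [0,0,5],
    [0,0,6],
    [0,0,6],
    [0,0,6],
    [0,0,6],
    [0,0,6],
  ],
  delta_rot=[
    [0,0,0],
    [0,0,0],
    [0,0,0],
    [0,0,0],
    [0,0,0],
    [0,0,0],
    [0,0,0],
    [0,0,0],
    [0,0,0],
    [0,0,0],
  ],
)

```text
time: 59.7
tool_pos: [0.5578, 0.1344, 0.0988]
eef_rot: [-0.68, 3.067, -0.0]
wrist_force: [-0.1, 0.0, -0.4]
gripper_width: 0.18
finger_force: 40.5
```

>>> arm_command(
  dp=[
    [0,0,1],
    [0,0,2],
    [0,0,3],
    [0,0,4],
    [0,0,5],
    [0,0,5.3],
    [0,0,5.3],
    [0,0,5.3],
    [0,0,5.3],
    [0,0,5.3],
  ],
  delta_rot=[
    [0,0,0],
    [0,0,0],
    [0,0,0],
    [0,0,0],
    [0,0,0],
    [0,0,0],
    [0,0,0],
    [0,0,0],
    [0,0,0],
    [0,0,0],
  ],
)

```text
time: 60.7
tool_pos: [0.5578, 0.1344, 0.0935]
eef_rot: [-0.68, 3.067, -0.0]
wrist_force: [0.4, -0.5, -0.9]
gripper_width: 0.177
finger_force: 40.5
```

>>> arm_command(
  dp=[
    [0,0,0],
    [0,0,0],
    [0,0,0],
    [0,0,0],
    [0,0,0],
    [0,0,0],
    [0,0,0],
    [0,0,0],
    [0,0,0],
    [0,0,0],
  ],
  delta_rot=[
    [0,0,0.1],
    [0,0,0.2],
    [0,0,0.3],
    [0,0,0.4],
    [0,0,0.5],
    [0,0,0.6],
    [0,0,0.7],
    [0,0,0.8],
    [0,0,0.89],
    [0,0,0.94],
  ],
)

```text
time: 61.7
tool_pos: [0.5578, 0.1344, 0.0934]
eef_rot: [0.788, 3.041, -0.0]
wrist_force: [0.9, -0.4, -0.5]
gripper_width: 0.181
finger_force: 40.4
```

>>> arm_command(
  dp=[
    [0,0,0],
    [0,0,0],
    [0,0,0],
    [0,0,0],
    [0,0,0],
    [0,0,0],
    [0,0,0],
    [0,0,0],
    [0,0,0],
    [0,0,0],
  ],
  delta_rot=[
    [0,0,0.01],
    [0,0,0.02],
    [0,0,0.03],
    [0,0,0.04],
    [0,0,0.05],
    [0,0,0.05],
    [0,0,0.05],
    [0,0,0.05],
    [0,0,0.05],
    [0,0,0.05],
  ],
)

```text
time: 62.7
tool_pos: [0.5578, 0.1344, 0.0934]
eef_rot: [-0.859, -3.022, 0.0]
wrist_force: [-0.1, 0.3, -0.3]
gripper_width: 0.181
finger_force: 40.4
```

>>> arm_command(
  dp=[
    [0,0,0],
    [0,0,0],
    [0,0,0],
    [0,0,0],
    [0,0,0],
    [0,0,-10],
    [0,0,-40],
    [0,0,-75],
    [0,0,-110],
    [0,0,-145],
  ],
  delta_rot=[
    [0,0,0],
    [0,0,0],
    [0,0,0],
    [0,0,0],
    [0,0,0],
    [0,0,0],
    [0,0,0],
    [0,0,0],
    [0,0,0],
    [0,0,0],
  ],
  gripper=0.4,
)

```text
time: 63.7
tool_pos: [0.5576, 0.1343, 0.2407]
eef_rot: [0.859, 3.021, 0.0]
wrist_force: [1.1, 0.8, -0.0]
gripper_width: 0.401
finger_force: 0.0
```

```bash
python3 go.py .45 .2 .32 180
```

```text
yaw 148.27 dp [126.   -0.7 -79.4] rotz -0.554 tilt [0.0007 0.    ] q [ 0.24  0.32  0.12  1.38 -0.    0.79] t 63.7
```

>>> arm_command(
  dp=[
    [-10,15,-10],
    [-10,30,-20],
    [-10,50,-30],
    [0,75,-40],
    [10,95,-50],
    [25,120,-60],
    [40,145,-60],
    [42,146,-60],
    [42,146,-60],
    [42,146,-60],
  ],
  delta_rot=[
    [0,0,-0.06],
    [0,0,-0.12],
    [0,0,-0.18],
    [0,0,-0.24],
    [0,0,-0.3],
    [0,0,-0.36],
    [0,0,-0.42],
    [0,0,-0.48],
    [0,0,-0.554],
    [0,0,-0.554],
  ],
)

```text
time: 64.7
tool_pos: [0.5987, 0.281, 0.2989]
eef_rot: [-0.003, 3.141, 0.0]
wrist_force: [0.1, 0.2, -0.1]
gripper_width: 0.403
finger_force: 0.0
```

```bash
python3 look.py w12 "lid(.4537,.1257,.042)" "lid(.558,.1346,.042)" "lid(.6628,.1443,.042)"
```

```text
tcp [0.5987 0.281  0.2989] yaw -179.89
bar ((4597.6162109375, 1248.3062744140625), (161.0276336669922, 379.35528564453125), 67.68107604980469) 0.11800544404086816
top ((4548.63671875, 1273.753173828125), 389.0252685546875) 0.09173409041931169
bar ((5585.42041015625, 1346.772705078125), (166.12997436523438, 505.77569580078125), 58.060386657714844) 0.1181367780706572
top ((5588.53369140625, 1347.8382568359375), 390.4005126953125) 0.09166560307352045
bar ((6622.04931640625, 1448.5833740234375), (490.62396240234375, 159.5911102294922), 6.610232353210449) 0.11805583565732952
top ((6620.1103515625, 1449.7724609375), 393.7600402832031) 0.09160176686507018
```

View pics/w12.png

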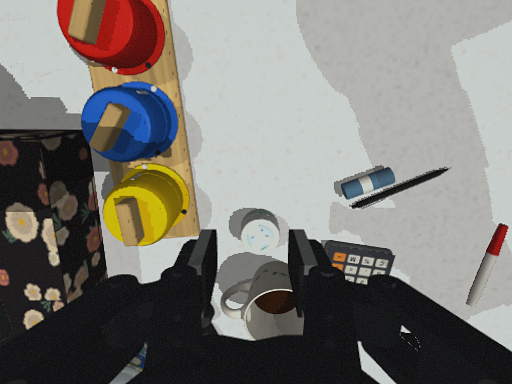

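The view shows all three lids seated at the right height: red (110,30), blue (130,122) and yellow (140,207). Their bars are within about 4° of the white dots, and the cream pot and coin roll are untouched.

```bash
python3 -c "
from cell import close_job; print(close_job())"
```

```text
the job is handed in; nothing more can be done
None
```

I've handed the job in: all three tins are in their own canisters and each canister is closed with its own lid, bar within about 4° of the white dots by the last wrist-camera check, though the hand-in gave no pass/fail result.

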